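Line up the airbrush paints by height on the drip rail

TASK

Put the four closed paint containers on the rubber pads of the rail, one upright in the middle of each pad, in order of height: the tallest on the pad at the airbrush stand's end, then ever shorter ones towards the brush pot. Set them down without dropping or tipping them, and leave the empty mixing cup where it stands.

Things in the scene. Friction and masses are not known exactly. Their poses are not given: they have to be found in the camera images.
- tall_bottle: White plastic bottle with a grey cap, the tallest of the four containers: 106 mm high; round body 40 mm in diameter up to 76 mm, cone to the neck at 88 mm, cap 24 mm in diameter on top. About 130 g. Stands upright and loose on the bench at the start; origin at the centre of its underside, z up along its axis.
- dropper_bottle: Amber glass dropper bottle with black cap and rubber bulb, second tallest: 84 mm high; round body 36 mm in diameter up to 50 mm, cone to 58 mm, cap 22 mm in diameter up to 72 mm, bulb 14 mm in diameter on top. About 80 g. Stands upright and loose on the bench at the start; origin at the centre of its underside, z up along its axis.
- tub: White plastic tub with a grey lid, third tallest: 62 mm high, a plain cylinder 44 mm in diameter over its full height. About 90 g. Stands upright and loose on the bench at the start; origin at the centre of its underside, z up along its axis.
- squat_jar: Low amber glass jar with a steel lid, the shortest: 42 mm high, a plain cylinder 50 mm in diameter over its full height. About 90 g. Stands upright and loose on the bench at the start; origin at the centre of its underside, z up along its axis.
- place_1: First pad, at the left end of the row (towards +y). Fixed flat round rubber pad, 62 mm across, one of four in a straight row along the aluminium rail, 80 mm between centres. Origin at the centre of its upper face, 16 mm above the bench (z up); its x axis points across the rail, its y axis along the rail. The rail below is 76 mm wide, 330 mm long and 12 mm thick, the pad 4 mm thick.
- place_2: Second pad from the left end (+y) of the row. Fixed flat round rubber pad, 62 mm across, one of four in a straight row along the aluminium rail, 80 mm between centres. Origin at the centre of its upper face, 16 mm above the bench (z up); its x axis points across the rail, its y axis along the rail. The rail below is 76 mm wide, 330 mm long and 12 mm thick, the pad 4 mm thick.
- place_3: Third pad from the left end (+y) of the row. Fixed flat round rubber pad, 62 mm across, one of four in a straight row along the aluminium rail, 80 mm between centres. Origin at the centre of its upper face, 16 mm above the bench (z up); its x axis points across the rail, its y axis along the rail. The rail below is 76 mm wide, 330 mm long and 12 mm thick, the pad 4 mm thick.
- place_4: Fourth pad, at the right end of the row (towards -y). Fixed flat round rubber pad, 62 mm across, one of four in a straight row along the aluminium rail, 80 mm between centres. Origin at the centre of its upper face, 16 mm above the bench (z up); its x axis points across the rail, its y axis along the rail. The rail below is 76 mm wide, 330 mm long and 12 mm thick, the pad 4 mm thick.
- airbrush_stand: Fixed stand with a steel airbrush standing upright in it, 136 mm high, base 70 by 55 mm; origin at the centre of its underside. It stands 105 mm (centre to centre) beyond the first or the last pad, in line with the row, at either end. A fixed white pot with brushes (54 mm across, 140 mm high) stands at the same distance beyond the other end.
- mixing_cup: Clear empty plastic mixing cup, open at the top, 56 mm across the rim, 46 mm high, 50 g, loose on the bench among the containers; origin at the centre of its underside. Not part of the job.
Things that resemble listed ones, but are neither listed nor needed, are in the scene too. What is shaped like the tub but red or yellow is not meant. What is shaped like the dropper_bottle but turquoise is not meant.

How it is judged:
By the outcome, as a careful person would: the job done as asked, in the order asked, and still so for the second after the job is handed in, with the robot touching nothing.
It also fails if it takes over 96 s, if anything falls off the work surface, if the arm or the gripper's body presses on something with over 40 N, if the wrist force passes 120 N, or if a joint passes its speed limit or range.

ROBOT

A 6-joint arm with a two-finger parallel gripper is mounted at the origin on the work surface. World frame = base frame: x ahead of the robot, y to its left, z up, the work surface at z = 0. Lengths are in m, angles in degrees, forces in N, time in s.
With the tool pointing down it reaches from about 0.375 to 0.925 m from the base axis. Payload 5.7 kg.
Tool frame: the origin (TCP) lies between the finger pads; the fingertips stand 22 mm ahead of it and the grasp point (between the pads) lies 3 mm ahead of it; z points along the fingers, y is the line along which they close (so a half turn about z gives the same grasp; the last joint's range is limited). The gripper opens to 85 mm and grips with 20 to 120 N. Pads are 22 mm wide; open, the fingers measure 114 mm over their backs; the gripper's body (76 mm by 85 mm) begins 54 mm behind the grasp point. The pads swing forward as they close: fully open they stand 13 mm farther back than shut.
Start: joints at [61.186, 20.558, 86.54, -0, 72.909, -6.595], TCP at [0.227, 0.555, 0.253] pointing down, gripper open.
Joint ranges: [-170.27, 170.27], [-57.76, 135], [12.27, 136.19], [-55.21, 235.2], [11.17, 155.16], [-170.74, 170.74]. Speed limits (degrees/s): [136.94, 136.94, 180, 180, 180, 180].

INTERFACE

Orientations are given as [roll, pitch, yaw] about the fixed x, y, z axes, in that order (R = Rz(yaw) Ry(pitch) Rx(roll)).
In Python, from rig import ctrl gives the robot as it stands.
- The arm moves only by the tool step_arm, never from a script. Its argument "targets" is a list of rows, each a list of 2 entries, a list of its own where there are three numbers: the shift along the tool's x, y, z in mm, then the turn, a rotation vector about the tool's x, y, z in rad. A call has 1 to 12 rows; each row is the pose to reach, as a shift and turn from the pose commanded when the call began, along the tool's axes at that moment; what a row does not reach only later rows make up. A row lasts 1/10 s, in which the tool goes at most 50 mm and 8.59 degrees, less where a joint would pass 70% of its speed; a pose out of reach is approached as far as the arm can. A call with a gripper value outside its range is refused whole. "jaw" is the opening, from -1 (shut) to 1 (fully open), set as the call begins (left out, the last holds). The fingers move at their own pace and stop on an object; "squeeze" is the grip in N (left out, the last holds). Time passes only in rows, so rows that repeat a pose let the fingers close. It gives the time, the measured TCP pose, the force, the opening and the grip force at its end, in the units of the state.
- ctrl.get_state(): the state, without advancing time (a new reading comes with each control period).
- ctrl.camera(name): name is "scene" or "top" or "wrist"; returns (picture, depth): 400x640x3 uint8, blue, green, red; 400x640 float32, m along the optical axis (not along the pixel's ray), 0 where there is no reading.
- ctrl.calibration(name): a dict with "fx", "fy", "cx", "cy" (pixels), "T" (4x4, takes a point from camera to world coordinates); the wrist camera has in their place "mount" (4x4, takes a point from camera to tool coordinates, whose origin is the TCP and whose axes are the flange's). Camera axes: x right, y up, looking along -z (the intrinsics and any distortion apply to the point x, -y, -z); pixel columns grow to the right and rows downward; lengths in m; the calibration is good to about 2 mm. A picture is of the moment at which its call begins: read the wrist's pose just before it. calibration takes no time and is no camera call.
- ctrl.job_done(): hands the job in; it is judged then, once.
The state is a dict: "clock": time; "joint_positions": joint angles; "dq": joint speeds; "joint_efforts": joint torques, N m; "tcp_pos": TCP position; "eef_rot": TCP orientation; "force": force on the tool from outside, world axes, zero at the start; "ft_torque": the same for the moment, N m; "width": opening from 0.0 (shut) to 1.0 (fully open); "grasp_force": force on a finger pad.
Only numpy, scipy, OpenCV 4.12 (cv2) and the standard library are available. Lean on these libraries where they do the work, as an engineer would, in place of code of your own. Each camera call takes 0.05 s, during which the arm holds its last target. There are 200 camera calls.

## Working session

There is one attempt and no reset: what is moved stays moved. The work goes in short steps, Python scripts to look and compute and a tool call to move; the robot and the scene stay as the last step left them, time stands still between calls to the robot, and variables do not carry over. Pictures are saved under pics/ and viewed, at most 14 in all, crops included, and the job is handed in when it is done.

Besides the shell and the picture viewer there is one more tool, called after "Request:" as name([rows], argument=value, ...), one row to a line, values as JSON. step_arm: Moves the arm, as the interface text tells. Its arguments: {"type":"object","properties":{"targets":{"type":"array"},"jaw":{"type":"number"},"squeeze":{"type":"number"}},"required":["targets"]}

```bash
ls; mkdir -p pics
cat > h.py <<'E'
import numpy as np, cv2
from rig import ctrl
from scipy.spatial.transform import Rotation as R
def pts(name,d,T=None):
    c=ctrl.calibration(name); T=np.array(c["T"]) if T is None else T
    v,u=np.mgrid[0:400,0:640]
    P=np.stack([(u-c["cx"])/c["fx"]*d,-(v-c["cy"])/c["fy"]*d,-d,np.ones_like(d)],-1)
    return (P@T.T)[...,:3]
E
python3 - <<'E'
from h import *
print(ctrl.get_state())
for n in("scene","top"):
    i,d=ctrl.camera(n); cv2.imwrite(f"pics/{n}0.png",i); np.save(n+"_d.npy",d)
    print(n,ctrl.calibration(n),(d>0).mean())
print(ctrl.calibration("wrist"))
E
```

```text
pics
{'clock': 0.0, 'joint_positions': array([ 6.11872335e+01,  2.05979413e+01,  8.65986910e+01,  2.02334149e-03,
        7.29095510e+01, -6.59189158e+00]), 'dq': array([-0.11386098, -0.00364525,  0.02955756, -0.01248527, -0.01005712,
       -0.01703638]), 'joint_efforts': array([ 1.78080695e-04, -5.27606106e+01, -2.78627247e+01,  1.49429184e-04,
        1.28108921e-02, -5.45188769e-06]), 'tcp_pos': array([0.22656419, 0.55488707, 0.25245546]), 'eef_rot': array([-1.79894740e+02, -1.41095968e-02,  1.57778516e+02]), 'force': array([ 0.1918345 ,  0.6963148 , -0.18795014]), 'ft_torque': array([ 0.02801965,  0.02106299, -0.0118465 ]), 'grasp_force': 0.0, 'width': 1.0010361349280235}
scene {'fx': 436.3144281548534, 'fy': 436.3144281548534, 'cx': 320.97492735175933, 'cy': 194.58824497393078, 'T': array([[ 0.4919624 , -0.51914356,  0.69890125,  1.16593751],
       [ 0.87052007,  0.28137742, -0.40375927, -0.36739164],
       [ 0.01295399,  0.80704195,  0.590352  ,  0.57559326],
       [ 0.        ,  0.        ,  0.        ,  1.        ]])} 0.9953671875
top {'fx': 491.48377462578605, 'fy': 491.48377462578605, 'cx': 324.40963240747163, 'cy': 201.65989183985516, 'T': array([[ 0.02038939,  0.97726536, -0.2110372 ,  0.31282108],
       [-0.99978969,  0.01946505, -0.0064566 , -0.00773295],
       [-0.00220196,  0.21112446,  0.97745671,  1.13483398],
       [ 0.        ,  0.        ,  0.        ,  1.        ]])} 0.9959140625
{'fx': 332.8155954784921, 'fy': 332.8155954784921, 'cx': 314.8989766260962, 'cy': 195.53621276297, 'mount': array([[ 1.05363303e-04,  9.62186038e-01,  2.72393130e-01,
         6.87245273e-02],
       [ 9.99999896e-01,  1.92276183e-05, -4.54724531e-04,
         2.07592631e-04],
       [-4.42767066e-04,  2.72393149e-01, -9.62185936e-01,
        -1.19934500e-01],
       [ 0.00000000e+00,  0.00000000e+00,  0.00000000e+00,
         1.00000000e+00]])}
```

View pics/scene0.png

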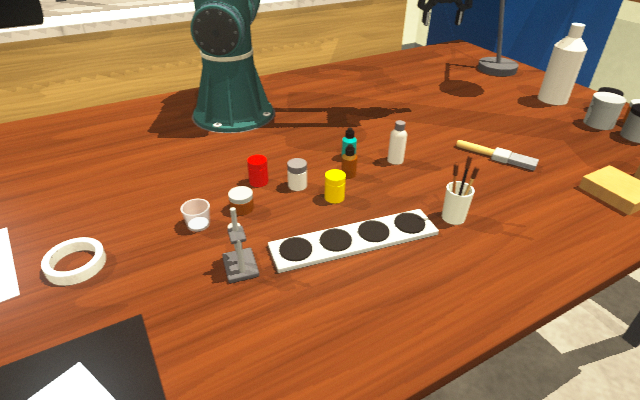

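View pics/top0.png

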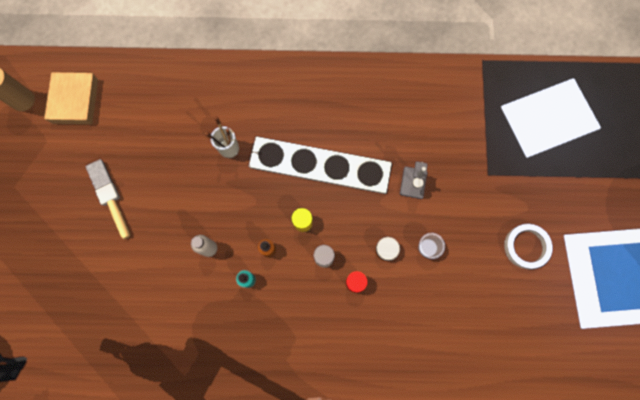

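The scene view shows the airbrush stand at (240,255), and the top view shows it at (415,180), the −y end. So place_4 gets the tallest container.

Candidates in the top view:
- **tall_bottle:** (199,243). The other white bottle, in the scene view at (565,65), is far too big.
- **dropper_bottle:** amber at (267,247). Turquoise at (245,279) is not meant.
- **tub:** grey lid at (324,256). Red at (357,282) and yellow at (302,219) are not meant.
- **squat_jar:** (388,249). The cup at (432,246) stays where it is.

```bash
cat > m.py <<'E'
from h import *
d=np.load("top_d.npy"); P=pts("top",d); img=cv2.imread("pics/top0.png")
S=dict(tall=(199,243,.106),drop=(267,247,.084),tub=(324,256,.062),jar=(388,249,.042),cup=(432,246,.046),teal=(245,279,.084),red=(357,282,.062),yel=(302,219,.062),brush=(225,140,.14))
v,u=np.mgrid[0:400,0:640]
for n,(a,b,h) in S.items():
    m=(np.hypot(u-a,v-b)<26)&(abs(P[...,2]-h)<.008); q=P[m]
    c,r=cv2.minEnclosingCircle(q[:,:2].astype(np.float32)) if len(q) else (0,0)
    print(n,len(q),np.round(q.mean(0),4),np.round(c,4),round(r*1000,1),"zmax near",np.round(P[b-20:b+20,a-20:a+20,2].max(),3))
# pads: dark blobs within rail
c=ctrl.calibration("top");T=np.array(c["T"])
def ray(a,b,z):
    r=T[:3,:3]@np.array([(a-c["cx"])/c["fx"],-(b-c["cy"])/c["fy"],-1]); o=T[:3,3]; return o+r*(z-o[2])/r[2]
g=(img.max(2)<70).astype(np.uint8); g[:,:240]=0;g[:,395:]=0;g[:130]=0;g[195:]=0
cs,_=cv2.findContours(g,cv2.RETR_EXTERNAL,cv2.CHAIN_APPROX_NONE)
L=[]
for k in cs:
    if cv2.contourArea(k)<150: continue
    (x,y),ax,_=cv2.fitEllipse(k); p=ray(x,y,.016);L.append(p); print("pad",x,y,ax,p.round(4), P[int(y),int(x)].round(4))
L=np.array(sorted(L,key=lambda p:-p[1])); print(np.diff(L,axis=0),np.linalg.norm(np.diff(L,axis=0),axis=1))
m=(u>398)&(u<435)&(v>155)&(v<205)&(P[...,2]>.015);print("stand",P[m].mean(0),P[m][:,2].max())
print("ray check", [ (n,ray(a,b,h)[:2].round(3)) for n,(a,b,h) in S.items()])
i=cv2.resize(img[200:300,180:460],None,fx=2.8,fy=2.8);cv2.imwrite("pics/crop1.png",i)
E
python3 m.py
```

```text
tall 109 [0.443  0.2651 0.1068] [0.4429 0.266 ] 12.3 zmax near 1.135
drop 30 [0.4417 0.127  0.0813] [0.4408 0.1278] 7.9 zmax near 1.135
tub 316 [ 0.426  -0.0015  0.0629] [ 0.4262 -0.0014] 21.8 zmax near 1.135
jar 399 [ 0.4459 -0.1435  0.0424] [ 0.4463 -0.1438] 25.2 zmax near 1.135
cup 146 [ 0.4561 -0.2432  0.0452] [ 0.4536 -0.2404] 28.1 zmax near 1.135
teal 34 [0.3719 0.1699 0.0811] [0.3702 0.1701] 8.0 zmax near 1.135
red 325 [ 0.3703 -0.0734  0.0627] [ 0.3705 -0.0733] 21.8 zmax near 1.135
yel 308 [0.5063 0.0493 0.0631] [0.5068 0.0492] 21.9 zmax near 1.135
brush 49 [0.6867 0.2332 0.1386] [0.6837 0.233 ] 27.4 zmax near 1.135
pad 369.6871337890625 173.34054565429688 (21.33548927307129, 22.160837173461914) [ 0.6248 -0.1057  0.016 ] [ 0.6249 -0.1038  0.0186]
pad 336.29022216796875 167.09652709960938 (21.01792335510254, 22.022850036621094) [ 0.6385 -0.0267  0.016 ] [ 0.6386 -0.026   0.0165]
pad 303.3545837402344 160.69207763671875 (21.21628761291504, 21.826305389404297) [0.6528 0.0516 0.016 ] [0.6545 0.0525 0.0158]
pad 270.3639221191406 154.4634246826172 (21.05714988708496, 22.08021354675293) [0.6667 0.1305 0.016 ] [0.6671 0.1312 0.0183]
[[-1.38831791e-02 -7.89276498e-02 -2.22044605e-16]
 [-1.42361517e-02 -7.83411448e-02  2.22044605e-16]
 [-1.37372638e-02 -7.89574767e-02  0.00000000e+00]] [0.08013936 0.07962414 0.08014359]
stand [ 0.59854861 -0.20353617  0.09752231] 1.1348339781376129
ray check [('tall', array([0.441, 0.261])), ('drop', array([0.438, 0.12 ])), ('tub', array([ 0.423, -0.002])), ('jar', array([ 0.444, -0.144])), ('cup', array([ 0.452, -0.242])), ('teal', array([0.369, 0.164])), ('red', array([ 0.369, -0.075])), ('yel', array([0.504, 0.048])), ('brush', array([0.658, 0.213]))]
```

View pics/crop1.png

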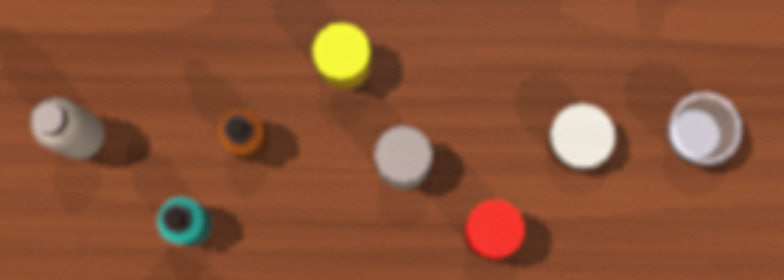

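The crop confirms the choice: grey-capped white bottle at (60,125), amber dropper at (240,130), grey-lid tub at (403,155) and white/steel-lid jar at (583,135). The cup at (705,128) stays. Radii and heights match the descriptions, and the pad spacing comes out at 80 mm. I'll use yaw 170, which puts the closing line along the rail.

```bash
cat >> h.py <<'E'
def go(x,y,z,yaw=170):
    s=ctrl.get_state(); w=np.deg2rad(s["eef_rot"][2]); d=np.array([x,y,z])-s["tcp_pos"]
    c,n=np.cos(w),np.sin(w)
    t=-((yaw-s["eef_rot"][2]+180)%360-180)
    print("t",s["clock"],"pos",s["tcp_pos"].round(4),s["eef_rot"].round(1),"-> mm",(1e3*np.array([c*d[0]+n*d[1],n*d[0]-c*d[1],-d[2]])).round(1),"rz",np.deg2rad(t).round(4))
def wrist(name):
    s=ctrl.get_state(); i,d=ctrl.camera("wrist"); cv2.imwrite(f"pics/{name}.png",i)
    X=np.eye(4); X[:3,:3]=R.from_euler("xyz",s["eef_rot"],degrees=True).as_matrix(); X[:3,3]=s["tcp_pos"]
    return i,d,pts("wrist",d,X@np.array(ctrl.calibration("wrist")["mount"]))
E
python3 -c "
from h import *
go(.443,.266,.22)"
```

```text
t 0.1 pos [0.2266 0.5549 0.2525] [-179.9   -0.   157.8] -> mm [-309.6 -185.6   32.5] rz -0.2133
```

Request:
step_arm([
  [[-310,-186,32],[0,0,-0.2133]],
  [[-310,-186,32],[0,0,-0.2133]],
  [[-310,-186,32],[0,0,-0.2133]],
  [[-310,-186,32],[0,0,-0.2133]],
  [[-310,-186,32],[0,0,-0.2133]],
  [[-310,-186,32],[0,0,-0.2133]],
  [[-310,-186,32],[0,0,-0.2133]],
  [[-310,-186,32],[0,0,-0.2133]],
  [[-310,-186,32],[0,0,-0.2133]],
  [[-310,-186,32],[0,0,-0.2133]],
  [[-310,-186,32],[0,0,-0.2133]],
], jaw=1, squeeze=40)

```text
clock: 1.2
tcp_pos: [0.4426, 0.2671, 0.2212]
eef_rot: [180.0, -0.0, 170.1]
force: [0.1, 0.1, -0.5]
width: 1.001
grasp_force: 0.0
```

```bash
python3 -c "
from h import *
i,d,P=wrist('w1')
m=(abs(P[...,2]-.106)<.004)&(np.hypot(P[...,0]-.443,P[...,1]-.266)<.04)
v,u=np.nonzero(m);print(m.sum(),u.mean(),v.mean(),P[m].mean(0),cv2.minEnclosingCircle(P[m][:,:2].astype(np.float32)))
go(.443,.266,.065)"
```

```text
768 310.7578125 198.33463541666666 [0.44231763 0.264278   0.10516959] ((0.4427335560321808, 0.2640780806541443), 0.012035226449370384)
t 1.25 pos [0.4426 0.2672 0.2213] [180.   -0.  170.1] -> mm [ -0.6  -1.1 156.3] rz 0.0018
```

View pics/w1.png

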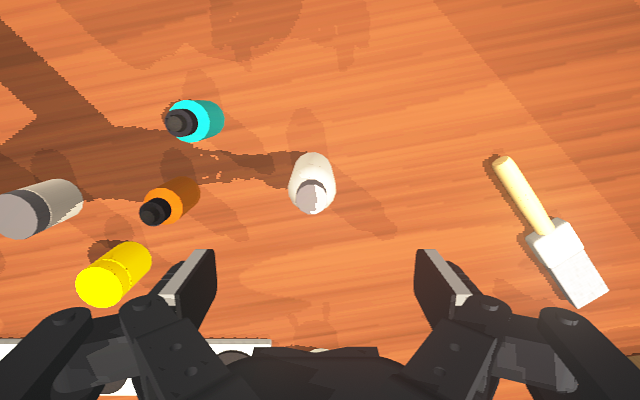

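The wrist view shows the bottle cap at (312,197), between the open fingers. It gives (.4427,.264), within 2 mm of the top view. I'll descend.

Request:
step_arm([
  [[0,-2,40],[0,0,0]],
  [[0,-2,80],[0,0,0]],
  [[0,-2,115],[0,0,0]],
  [[0,-2,140],[0,0,0]],
  [[0,-2,156],[0,0,0]],
  [[0,-2,156],[0,0,0]],
  [[0,-2,156],[0,0,0]],
])

```text
clock: 1.95
tcp_pos: [0.4427, 0.2649, 0.0655]
eef_rot: [-180.0, -0.0, 170.1]
force: [1.3, 0.2, 0.2]
width: 0.998
grasp_force: 0.0
```

Request:
step_arm([
  [[0,0,0],[0,0,0]],
  [[0,0,0],[0,0,0]],
  [[0,0,0],[0,0,0]],
  [[0,0,0],[0,0,0]],
  [[0,0,0],[0,0,0]],
  [[0,0,0],[0,0,0]],
  [[0,0,0],[0,0,0]],
  [[0,0,0],[0,0,0]],
  [[0,0,0],[0,0,0]],
  [[0,0,0],[0,0,0]],
], jaw=-1)

```text
clock: 2.95
tcp_pos: [0.4437, 0.2642, 0.0663]
eef_rot: [180.0, 0.1, 170.0]
force: [-1.1, -0.4, 6.1]
width: 0.451
grasp_force: 39.7
```

```bash
python3 -c "
from h import *
print(ctrl.get_state()['width'],ctrl.get_state()['grasp_force'])
go(.443,.265,.22);go(.6248,-.1057,.22)"
```

```text
0.4508085530530124 39.71362734795548
t 2.95 pos [0.4437 0.2642 0.0663] [1.8e+02 1.0e-01 1.7e+02] -> mm [   0.8    0.7 -153.7] rz -0.0001
t 2.95 pos [0.4437 0.2642 0.0663] [1.8e+02 1.0e-01 1.7e+02] -> mm [-242.6 -332.8 -153.7] rz -0.0001
```

Request:
step_arm([
  [[0,0,-10],[0,0,0]],
  [[0,0,-30],[0,0,0]],
  [[0,0,-60],[0,0,0]],
  [[0,0,-95],[0,0,0]],
  [[-4,-6,-125],[0,0,0]],
  [[-20,-26,-135],[0,0,0]],
  [[-40,-55,-135],[0,0,0]],
  [[-63,-87,-135],[0,0,0]],
  [[-87,-119,-135],[0,0,0]],
  [[-111,-152,-135],[0,0,0]],
  [[-135,-185,-135],[0,0,0]],
  [[-159,-218,-135],[0,0,0]],
])

```text
clock: 4.15
tcp_pos: [0.5622, 0.0201, 0.201]
eef_rot: [180.0, 0.0, 170.0]
force: [0.7, 0.6, -0.8]
width: 0.454
grasp_force: 40.6
```

```bash
python3 -c "
from h import *
print(ctrl.get_state()['width'],ctrl.get_state()['grasp_force'])
go(.6248,-.1057,.20)"
```

```text
0.45373045768314 40.616879666922614
t 4.15 pos [0.5622 0.0201 0.201 ] [180.   0. 170.] -> mm [ -83.6 -113.     1. ] rz -0.0002
```

Request:
step_arm([
  [[-22,-30,0],[0,0,0]],
  [[-44,-60,0],[0,0,0]],
  [[-62,-84,0],[0,0,0]],
  [[-75,-102,0],[0,0,0]],
  [[-82,-111,0],[0,0,0]],
  [[-83.5,-113.5,0],[0,0,0]],
  [[-83.5,-113.5,0],[0,0,0]],
  [[-83.5,-113.5,0],[0,0,0]],
])

```text
clock: 4.95
tcp_pos: [0.6237, -0.1032, 0.2002]
eef_rot: [180.0, -0.1, 170.1]
force: [-0.1, -0.2, -0.9]
width: 0.453
grasp_force: 40.6
```

```bash
python3 -c "
from h import *
i,d,P=wrist('w2')
print(ctrl.get_state()['width'],ctrl.get_state()['grasp_force'])
i2,_=ctrl.camera('scene');cv2.imwrite('pics/s2.png',np.vstack([i2[130:330,180:500],i[::2,::2]]))
go(.6248,-.1057,.0825)"
```

```text
0.45476154143351394 40.61826137127355
t 5.05 pos [ 0.6239 -0.1033  0.2003] [180.   -0.  170.1] -> mm [ -1.3  -2.2 117.8] rz 0.0013
```

View pics/s2.png

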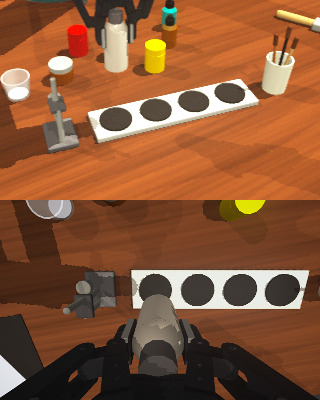

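The bottle is held upright at (115,40) in the scene half. In the wrist half the pads lie at about (155..282,290). I'll cross-check the pads from this view.

```bash
python3 -c "
from h import *
i=cv2.imread('pics/w2.png'); s=ctrl.get_state(); c=ctrl.calibration('wrist')
X=np.eye(4); X[:3,:3]=R.from_euler('xyz',s['eef_rot'],degrees=True).as_matrix(); X[:3,3]=s['tcp_pos']; T=X@np.array(c['mount'])
g=(i.max(2)<75).astype(np.uint8); g[:,:340]=0
cs,_=cv2.findContours(g,cv2.RETR_EXTERNAL,cv2.CHAIN_APPROX_NONE)
for k in cs:
    (x,y),ax,_=cv2.fitEllipse(k) if len(k)>20 else ((0,0),0,0)
    if not(140<y<220 and cv2.contourArea(k)>1000): continue
    r=T[:3,:3]@np.array([(x-c['cx'])/c['fx'],-(y-c['cy'])/c['fy'],-1]); print(round(x),round(y),ax,(T[:3,3]+r*(.016-T[2,3])/r[2]).round(4))
"
```

```text
564 179 (59.163753509521484, 71.44524383544922) [0.6658 0.1268 0.016 ]
479 179 (60.51740646362305, 68.11540222167969) [0.652  0.0486 0.016 ]
395 179 (62.10326385498047, 65.19142150878906) [ 0.6382 -0.0295  0.016 ]
```

Request:
step_arm([
  [[-1.3,-4,25],[0,0,0]],
  [[-1.3,-4,55],[0,0,0]],
  [[-1.3,-4,85],[0,0,0]],
  [[-1.3,-4,102],[0,0,0]],
  [[-1.3,-4,109],[0,0,0]],
  [[-1.3,-4,112],[0,0,0]],
  [[-1.3,-4,114],[0,0,0]],
  [[-1.3,-4,115],[0,0,0]],
  [[-1.3,-4,116],[0,0,0]],
  [[-1.3,-4,117],[0,0,0]],
  [[-1.3,-4,117],[0,0,0]],
])

```text
clock: 6.15
tcp_pos: [0.6252, -0.1088, 0.0836]
eef_rot: [-180.0, 0.0, 170.0]
force: [-0.2, -0.1, -0.9]
width: 0.458
grasp_force: 40.6
```

Request:
step_arm([
  [[0,1.3,0.5],[0,0,0]],
  [[0,1.3,1],[0,0,0]],
  [[0,1.3,1.5],[0,0,0]],
  [[0,1.3,1.5],[0,0,0]],
])

```text
clock: 6.55
tcp_pos: [0.6254, -0.1074, 0.0824]
eef_rot: [-180.0, 0.0, 170.0]
force: [-1.3, 0.5, 4.5]
width: 0.452
grasp_force: 41.1
```

Request:
step_arm([
  [[0,0,0],[0,0,0]],
  [[0,0,0],[0,0,0]],
  [[0,0,0],[0,0,0]],
  [[0,0,0],[0,0,0]],
  [[0,0,0],[0,0,0]],
], jaw=0.3)

```text
clock: 7.05
tcp_pos: [0.6252, -0.1074, 0.0817]
eef_rot: [-180.0, -0.0, 170.0]
force: [0.4, -0.6, -0.6]
width: 0.651
grasp_force: 0.0
```

Request:
step_arm([
  [[0,0,-15],[0,0,0]],
  [[0,0,-40],[0,0,0]],
  [[0,0,-70],[0,0,0]],
  [[0,0,-100],[0,0,0]],
  [[0,0,-120],[0,0,0]],
  [[0,0,-130],[0,0,0]],
  [[0,0,-130],[0,0,0]],
])

```text
clock: 7.75
tcp_pos: [0.6263, -0.1077, 0.214]
eef_rot: [-180.0, 0.2, 170.0]
force: [-0.1, 0.4, 0.1]
width: 0.657
grasp_force: 0.0
```

```bash
python3 -c "
from h import *
i,d,P=wrist('w3')
m=(abs(P[...,2]-.122)<.004)&(np.hypot(P[...,0]-.6245,P[...,1]+.1075)<.04)
print(m.sum(),P[m].mean(0) if m.any() else 0)
go(.441,.1265,.20)"
```

```text
934 [ 0.62393806 -0.10742672  0.12118332]
t 7.8 pos [ 0.6254 -0.1075  0.2124] [-1.8e+02  1.0e-01  1.7e+02] -> mm [222.2 198.4  12.4] rz 0.0001
```

Tall bottle stands at (.624,−.107), top at .121. Next is the dropper.

Request:
step_arm([
  [[222,198,12],[0,0,0]],
  [[222,198,12],[0,0,0]],
  [[222,198,12],[0,0,0]],
  [[222,198,12],[0,0,0]],
  [[222,198,12],[0,0,0]],
  [[222,198,12],[0,0,0]],
  [[222,198,12],[0,0,0]],
  [[222,198,12],[0,0,0]],
  [[222,198,12],[0,0,0]],
], jaw=0.7)

```text
clock: 8.7
tcp_pos: [0.4415, 0.1256, 0.1993]
eef_rot: [-180.0, -0.0, 170.0]
force: [0.0, 0.2, -0.2]
width: 0.85
grasp_force: 0.0
```

```bash
python3 -c "
from h import *
i,d,P=wrist('w4')
for z in(.084,.072):
  m=(abs(P[...,2]-z)<.004)&(np.hypot(P[...,0]-.441,P[...,1]-.127)<.03)
  print(m.sum(),P[m].mean(0),cv2.minEnclosingCircle(P[m][:,:2].astype(np.float32)))
go(.441,.1262,.039)"
```

```text
124 [0.44149833 0.12495054 0.08128467] ((0.4415872097015381, 0.12514781951904297), 0.005830346141010523)
417 [0.44047912 0.12535728 0.07140047] ((0.4420865476131439, 0.12522117793560028), 0.011200935579836369)
t 8.75 pos [0.4418 0.1254 0.1995] [-180.    -0.   169.9] -> mm [  1.    0.6 160.5] rz -0.0009
```

Request:
step_arm([
  [[0,0.5,40],[0,0,0]],
  [[0,0.5,80],[0,0,0]],
  [[0,0.5,115],[0,0,0]],
  [[0,0.5,142],[0,0,0]],
  [[0,0.5,155],[0,0,0]],
  [[0,0.5,160],[0,0,0]],
  [[0,0.5,160],[0,0,0]],
])

```text
clock: 9.45
tcp_pos: [0.4415, 0.1258, 0.0391]
eef_rot: [-180.0, -0.1, 169.9]
force: [0.2, -0.4, 0.1]
width: 0.854
grasp_force: 0.0
```

Request:
step_arm([
  [[0,0,0],[0,0,0]],
  [[0,0,0],[0,0,0]],
  [[0,0,0],[0,0,0]],
  [[0,0,0],[0,0,0]],
  [[0,0,0],[0,0,0]],
  [[0,0,0],[0,0,0]],
  [[0,0,0],[0,0,0]],
  [[0,0,0],[0,0,0]],
  [[0,0,0],[0,0,0]],
], jaw=-1)

```text
clock: 10.35
tcp_pos: [0.4419, 0.1266, 0.0409]
eef_rot: [180.0, 0.1, 170.0]
force: [-0.7, -2.1, 4.7]
width: 0.409
grasp_force: 39.6
```

```bash
python3 -c "
from h import *
go(.441,.126,.16);go(.6383,-.028,.16)"
```

```text
t 10.35 pos [0.4419 0.1266 0.0409] [1.8e+02 1.0e-01 1.7e+02] -> mm [   0.8   -0.8 -119.1] rz 0.0004
t 10.35 pos [0.4419 0.1266 0.0409] [1.8e+02 1.0e-01 1.7e+02] -> mm [-220.2 -118.3 -119.1] rz 0.0004
```

Request:
step_arm([
  [[0,0,-10],[0,0,0]],
  [[0,0,-30],[0,0,0]],
  [[0,0,-60],[0,0,0]],
  [[0,0,-90],[0,0,0]],
  [[-6,-3,-110],[0,0,0]],
  [[-24,-13,-115],[0,0,0]],
  [[-50,-27,-115],[0,0,0]],
  [[-80,-43,-115],[0,0,0]],
  [[-110,-59,-115],[0,0,0]],
  [[-140,-75,-115],[0,0,0]],
  [[-168,-90,-115],[0,0,0]],
  [[-190,-102,-115],[0,0,0]],
])

```text
clock: 11.55
tcp_pos: [0.6119, -0.008, 0.1558]
eef_rot: [-180.0, 0.1, 170.0]
force: [0.0, -0.1, -0.0]
width: 0.411
grasp_force: 40.0
```

Request:
step_arm([
  [[-15,-8,0],[0,0,0]],
  [[-24,-13,0],[0,0,0]],
  [[-29,-15,0],[0,0,0]],
  [[-30,-16,0],[0,0,0]],
  [[-30,-16,0],[0,0,0]],
  [[-30,-16,0],[0,0,0]],
])

```text
clock: 12.15
tcp_pos: [0.6364, -0.0271, 0.1548]
eef_rot: [180.0, -0.0, 170.0]
force: [0.1, 0.0, -0.9]
width: 0.408
grasp_force: 40.0
```

```bash
python3 -c "
from h import *
print(ctrl.get_state()['width'],ctrl.get_state()['grasp_force'])
go(.6383,-.028,.057)"
```

```text
0.40826768789586354 40.02104949457134
t 12.15 pos [ 0.6364 -0.0271  0.1548] [180.  -0. 170.] -> mm [-2.  -0.5 97.8] rz 0.0006
```

Request:
step_arm([
  [[-2,-0.5,25],[0,0,0]],
  [[-2,-0.5,55],[0,0,0]],
  [[-2,-0.5,78],[0,0,0]],
  [[-2,-0.5,89],[0,0,0]],
  [[-2,-0.5,93],[0,0,0]],
  [[-2,-0.5,95],[0,0,0]],
  [[-2,-0.5,96],[0,0,0]],
  [[-2,-0.5,97],[0,0,0]],
  [[-2,-0.5,97],[0,0,0]],
])

```text
clock: 13.05
tcp_pos: [0.6396, -0.0287, 0.0585]
eef_rot: [-180.0, 0.1, 170.0]
force: [-0.3, 0.1, -1.3]
width: 0.408
grasp_force: 40.0
```

Request:
step_arm([
  [[1,0.5,0.7],[0,0,0]],
  [[1,0.5,1.4],[0,0,0]],
  [[1,0.5,2],[0,0,0]],
  [[1,0.5,2],[0,0,0]],
])

```text
clock: 13.45
tcp_pos: [0.6383, -0.028, 0.0569]
eef_rot: [-180.0, 0.0, 170.0]
force: [-2.7, 0.1, 8.5]
width: 0.412
grasp_force: 40.8
```

Contact at 8.5 N. I'll release and go up.

Request:
step_arm([
  [[0,0,0],[0,0,0]],
  [[0,0,0],[0,0,0]],
  [[0,0,0],[0,0,0]],
  [[0,0,0],[0,0,0]],
  [[0,0,0],[0,0,0]],
], jaw=0.25)

```text
clock: 13.95
tcp_pos: [0.6382, -0.028, 0.0557]
eef_rot: [-180.0, -0.0, 170.0]
force: [0.0, -0.2, -0.5]
width: 0.623
grasp_force: 0.0
```

Request:
step_arm([
  [[0,0,-15],[0,0,0]],
  [[0,0,-40],[0,0,0]],
  [[0,0,-70],[0,0,0]],
  [[0,0,-100],[0,0,0]],
  [[0,0,-130],[0,0,0]],
  [[0,0,-140],[0,0,0]],
  [[0,0,-140],[0,0,0]],
])

```text
clock: 14.65
tcp_pos: [0.6396, -0.0282, 0.1984]
eef_rot: [180.0, 0.3, 170.0]
force: [0.3, 1.3, -0.4]
width: 0.625
grasp_force: 0.0
```

```bash
python3 -c "
from h import *
i,d,P=wrist('w5')
for z in(.100,.088):
  m=(abs(P[...,2]-z)<.004)&(np.hypot(P[...,0]-.6383,P[...,1]+.028)<.03)
  print(m.sum(),P[m].mean(0) if m.any() else 0)
go(.4263,-.0028,.18)"
```

```text
144 [ 0.63841995 -0.02805633  0.09721239]
484 [ 0.63698151 -0.0277653   0.0874652 ]
t 14.7 pos [ 0.6384 -0.028   0.1965] [-1.8e+02  1.0e-01  1.7e+02] -> mm [213.3 -12.   16.5] rz 0.0
```

Dropper stands centred on pad 3, bulb at .097 and cap at .088 (heights on the pad as expected). Next is the tub.

Request:
step_arm([
  [[213,-12,16],[0,0,0]],
  [[213,-12,16],[0,0,0]],
  [[213,-12,16],[0,0,0]],
  [[213,-12,16],[0,0,0]],
  [[213,-12,16],[0,0,0]],
  [[213,-12,16],[0,0,0]],
  [[213,-12,16],[0,0,0]],
  [[213,-12,16],[0,0,0]],
], jaw=0.8)

```text
clock: 15.5
tcp_pos: [0.4288, -0.0033, 0.18]
eef_rot: [-180.0, 0.1, 170.0]
force: [0.6, -0.4, -0.4]
width: 0.901
grasp_force: 0.0
```

```bash
python3 -c "
from h import *
i,d,P=wrist('w6')
m=(abs(P[...,2]-.062)<.004)&(np.hypot(P[...,0]-.4263,P[...,1]+.002)<.035)
print(m.sum(),P[m].mean(0),cv2.minEnclosingCircle(P[m][:,:2].astype(np.float32)))
go(.4263,-.0025,.039)"
```

```text
2586 [ 0.42509929 -0.00355865  0.06125624] ((0.4256080687046051, -0.0036455756053328514), 0.022020835429430008)
t 15.55 pos [ 0.4287 -0.0032  0.1799] [-1.8e+02  1.0e-01  1.7e+02] -> mm [  2.5   0.3 140.9] rz -0.0001
```

Request:
step_arm([
  [[2.5,0,40],[0,0,0]],
  [[2.5,0,80],[0,0,0]],
  [[2.5,0,110],[0,0,0]],
  [[2.5,0,130],[0,0,0]],
  [[2.5,0,140],[0,0,0]],
  [[2.5,0,140],[0,0,0]],
  [[2.5,0,140],[0,0,0]],
])

```text
clock: 16.25
tcp_pos: [0.4249, -0.0026, 0.0401]
eef_rot: [-180.0, 0.0, 170.0]
force: [-0.1, -0.0, 0.4]
width: 0.902
grasp_force: 0.0
```

Request:
step_arm([
  [[0,0,0],[0,0,0]],
  [[0,0,0],[0,0,0]],
  [[0,0,0],[0,0,0]],
  [[0,0,0],[0,0,0]],
  [[0,0,0],[0,0,0]],
  [[0,0,0],[0,0,0]],
  [[0,0,0],[0,0,0]],
  [[0,0,0],[0,0,0]],
  [[0,0,0],[0,0,0]],
], jaw=-1)

```text
clock: 17.15
tcp_pos: [0.4247, -0.0025, 0.0408]
eef_rot: [-180.0, 0.1, 170.0]
force: [-0.0, 0.1, 6.1]
width: 0.508
grasp_force: 39.8
```

```bash
python3 -c "
from h import *
go(.6525,.050,.15)"
```

```text
t 17.15 pos [ 0.4247 -0.0025  0.0408] [-1.8e+02  1.0e-01  1.7e+02] -> mm [-215.2   91.3 -109.2] rz 0.0
```

Request:
step_arm([
  [[0,0,-10],[0,0,0]],
  [[0,0,-30],[0,0,0]],
  [[0,0,-60],[0,0,0]],
  [[0,0,-90],[0,0,0]],
  [[-6,3,-108],[0,0,0]],
  [[-24,10,-112],[0,0,0]],
  [[-50,21,-112],[0,0,0]],
  [[-80,34,-112],[0,0,0]],
  [[-110,47,-112],[0,0,0]],
  [[-140,60,-112],[0,0,0]],
  [[-168,71,-112],[0,0,0]],
  [[-190,81,-112],[0,0,0]],
])

```text
clock: 18.35
tcp_pos: [0.6266, 0.0448, 0.1528]
eef_rot: [180.0, 0.1, 170.0]
force: [-0.2, -0.4, -0.7]
width: 0.505
grasp_force: 40.8
```

Request:
step_arm([
  [[-14,6,0],[0,0,0]],
  [[-21,9,0],[0,0,0]],
  [[-24,10,0],[0,0,0]],
  [[-24,10,0],[0,0,0]],
  [[-24,10,0],[0,0,0]],
])

```text
clock: 18.85
tcp_pos: [0.6494, 0.0499, 0.1519]
eef_rot: [-180.0, -0.1, 170.0]
force: [-0.1, 0.3, -0.4]
width: 0.507
grasp_force: 40.8
```

```bash
python3 -c "
from h import *
print(ctrl.get_state()['width'],ctrl.get_state()['grasp_force'])
go(.6515,.050,.057)"
```

```text
0.5071589706520313 40.829418897628784
t 18.85 pos [0.6494 0.0499 0.1519] [-1.8e+02 -1.0e-01  1.7e+02] -> mm [-2.   0.4 94.9] rz -0.0002
```

Request:
step_arm([
  [[-1,0,25],[0,0,0]],
  [[-1,0,55],[0,0,0]],
  [[-1,0,76],[0,0,0]],
  [[-1,0,86],[0,0,0]],
  [[-1,0,90],[0,0,0]],
  [[-1,0,92],[0,0,0]],
  [[-1,0,93],[0,0,0]],
  [[-1,0,94],[0,0,0]],
  [[-1,0,94],[0,0,0]],
])

```text
clock: 19.75
tcp_pos: [0.6519, 0.0499, 0.0585]
eef_rot: [180.0, 0.1, 170.0]
force: [0.1, -0.2, -1.1]
width: 0.506
grasp_force: 40.8
```

Request:
step_arm([
  [[0,0,0.7],[0,0,0]],
  [[0,0,1.3],[0,0,0]],
  [[0,0,1.8],[0,0,0]],
  [[0,0,1.8],[0,0,0]],
])

```text
clock: 20.15
tcp_pos: [0.6517, 0.0499, 0.0569]
eef_rot: [-180.0, 0.0, 170.0]
force: [-2.1, -1.0, 5.6]
width: 0.506
grasp_force: 41.5
```

Request:
step_arm([
  [[0,0,0],[0,0,0]],
  [[0,0,0],[0,0,0]],
  [[0,0,0],[0,0,0]],
  [[0,0,0],[0,0,0]],
  [[0,0,0],[0,0,0]],
], jaw=0.4)

```text
clock: 20.65
tcp_pos: [0.6514, 0.0499, 0.0558]
eef_rot: [-180.0, -0.0, 170.0]
force: [-0.3, -0.1, 0.6]
width: 0.701
grasp_force: 0.0
```

Request:
step_arm([
  [[0,0,-15],[0,0,0]],
  [[0,0,-40],[0,0,0]],
  [[0,0,-70],[0,0,0]],
  [[0,0,-100],[0,0,0]],
  [[0,0,-130],[0,0,0]],
  [[0,0,-145],[0,0,0]],
  [[0,0,-145],[0,0,0]],
])

```text
clock: 21.35
tcp_pos: [0.6532, 0.0499, 0.2043]
eef_rot: [180.0, 0.3, 170.0]
force: [1.0, -0.5, -0.5]
width: 0.701
grasp_force: 0.0
```

```bash
python3 -c "
from h import *
i,d,P=wrist('w7')
m=(abs(P[...,2]-.078)<.004)&(np.hypot(P[...,0]-.6525,P[...,1]-.05)<.035)
print(m.sum(),P[m].mean(0),cv2.minEnclosingCircle(P[m][:,:2].astype(np.float32)))
go(.4462,-.1455,.19)"
```

```text
2409 [0.65216677 0.04970362 0.07727308] ((0.6528867483139038, 0.04955519363284111), 0.021991118788719177)
t 21.4 pos [0.652  0.0499 0.2021] [1.8e+02 1.0e-01 1.7e+02] -> mm [ 168.7 -228.2   12.1] rz 0.0
```

Tub is centred on pad 2. Now the jar.

Request:
step_arm([
  [[169,-228,12],[0,0,0]],
  [[169,-228,12],[0,0,0]],
  [[169,-228,12],[0,0,0]],
  [[169,-228,12],[0,0,0]],
  [[169,-228,12],[0,0,0]],
  [[169,-228,12],[0,0,0]],
  [[169,-228,12],[0,0,0]],
  [[169,-228,12],[0,0,0]],
  [[169,-228,12],[0,0,0]],
], jaw=0.8)

```text
clock: 22.3
tcp_pos: [0.4458, -0.1447, 0.1884]
eef_rot: [180.0, -0.0, 170.0]
force: [0.8, 0.2, -1.2]
width: 0.899
grasp_force: 0.0
```

```bash
python3 -c "
from h import *
i,d,P=wrist('w8')
m=(abs(P[...,2]-.042)<.004)&(np.hypot(P[...,0]-.4462,P[...,1]+.145)<.04)
print(m.sum(),P[m].mean(0),cv2.minEnclosingCircle(P[m][:,:2].astype(np.float32)))
go(.4462,-.1455,.029)"
```

```text
2714 [ 0.44499501 -0.14626628  0.04127664] ((0.4457668960094452, -0.14638160169124603), 0.02496875450015068)
t 22.35 pos [ 0.4461 -0.1446  0.1885] [180.   -0.  170.1] -> mm [ -0.3  -0.8 159.5] rz 0.0009
```

Request:
step_arm([
  [[0,-1,40],[0,0,0]],
  [[0,-1,80],[0,0,0]],
  [[0,-1,115],[0,0,0]],
  [[0,-1,140],[0,0,0]],
  [[0,-1,153],[0,0,0]],
  [[0,-1,159],[0,0,0]],
  [[0,-1,159],[0,0,0]],
  [[0,-1,159],[0,0,0]],
])

```text
clock: 23.15
tcp_pos: [0.4461, -0.1461, 0.0304]
eef_rot: [-180.0, 0.0, 170.0]
force: [0.3, 0.3, -0.5]
width: 0.904
grasp_force: 0.0
```

Request:
step_arm([
  [[0,0,0],[0,0,0]],
  [[0,0,0],[0,0,0]],
  [[0,0,0],[0,0,0]],
  [[0,0,0],[0,0,0]],
  [[0,0,0],[0,0,0]],
  [[0,0,0],[0,0,0]],
  [[0,0,0],[0,0,0]],
  [[0,0,0],[0,0,0]],
  [[0,0,0],[0,0,0]],
], jaw=-1)

```text
clock: 24.05
tcp_pos: [0.4459, -0.1465, 0.031]
eef_rot: [-180.0, 0.1, 170.0]
force: [0.5, 0.9, 5.0]
width: 0.573
grasp_force: 40.6
```

```bash
python3 -c "
from h import *
go(.6664,.129,.18)"
```

```text
t 24.05 pos [ 0.4459 -0.1465  0.031 ] [-1.8e+02  1.0e-01  1.7e+02] -> mm [-169.2  309.6 -149. ] rz -0.0002
```

Request:
step_arm([
  [[0,0,-10],[0,0,0]],
  [[0,0,-35],[0,0,0]],
  [[0,0,-70],[0,0,0]],
  [[0,0,-105],[0,0,0]],
  [[-2,4,-130],[0,0,0]],
  [[-10,18,-140],[0,0,0]],
  [[-24,44,-140],[0,0,0]],
  [[-41,75,-140],[0,0,0]],
  [[-58,106,-140],[0,0,0]],
  [[-75,137,-140],[0,0,0]],
  [[-92,168,-140],[0,0,0]],
  [[-109,199,-140],[0,0,0]],
])

```text
clock: 25.25
tcp_pos: [0.5876, 0.032, 0.1709]
eef_rot: [-180.0, 0.0, 170.0]
force: [0.4, -0.1, -0.7]
width: 0.574
grasp_force: 41.7
```

Request:
step_arm([
  [[-17,31,0],[0,0,0]],
  [[-34,62,0],[0,0,0]],
  [[-47,86,0],[0,0,0]],
  [[-56,102,0],[0,0,0]],
  [[-60,109,0],[0,0,0]],
  [[-60,110,0],[0,0,0]],
  [[-60,110,0],[0,0,0]],
  [[-60,110,0],[0,0,0]],
])

```text
clock: 26.05
tcp_pos: [0.6645, 0.1277, 0.1701]
eef_rot: [-180.0, -0.1, 170.0]
force: [0.0, -0.7, -0.5]
width: 0.575
grasp_force: 41.7
```

```bash
python3 -c "
from h import *
print(ctrl.get_state()['width'],ctrl.get_state()['grasp_force'])
go(.6664,.129,.047)"
```

```text
0.5747839456387146 41.708572804927826
t 26.05 pos [0.6645 0.1277 0.1701] [-1.8e+02 -1.0e-01  1.7e+02] -> mm [ -1.7   1.6 123.1] rz -0.0008
```

Request:
step_arm([
  [[-1,1.4,30],[0,0,0]],
  [[-1,1.4,65],[0,0,0]],
  [[-1,1.4,95],[0,0,0]],
  [[-1,1.4,112],[0,0,0]],
  [[-1,1.4,118],[0,0,0]],
  [[-1,1.4,120],[0,0,0]],
  [[-1,1.4,121],[0,0,0]],
  [[-1,1.4,122],[0,0,0]],
  [[-1,1.4,122],[0,0,0]],
])

```text
clock: 26.95
tcp_pos: [0.6672, 0.1299, 0.0491]
eef_rot: [180.0, 0.1, 170.0]
force: [-0.4, -0.5, -0.7]
width: 0.576
grasp_force: 41.7
```

Request:
step_arm([
  [[0.5,-1,0.8],[0,0,0]],
  [[0.5,-1,1.5],[0,0,0]],
  [[0.5,-1,2.1],[0,0,0]],
  [[0.5,-1,2.1],[0,0,0]],
])

```text
clock: 27.35
tcp_pos: [0.6661, 0.129, 0.0471]
eef_rot: [-180.0, 0.0, 170.0]
force: [-2.1, -1.6, 6.4]
width: 0.572
grasp_force: 42.6
```

Request:
step_arm([
  [[0,0,0],[0,0,0]],
  [[0,0,0],[0,0,0]],
  [[0,0,0],[0,0,0]],
  [[0,0,0],[0,0,0]],
  [[0,0,0],[0,0,0]],
], jaw=0.46)

```text
clock: 27.85
tcp_pos: [0.666, 0.1291, 0.0458]
eef_rot: [-180.0, -0.0, 170.0]
force: [0.2, 1.2, 1.2]
width: 0.728
grasp_force: 0.4
```

Request:
step_arm([
  [[0,0,-15],[0,0,0]],
  [[0,0,-40],[0,0,0]],
  [[0,0,-75],[0,0,0]],
  [[0,0,-110],[0,0,0]],
  [[0,0,-145],[0,0,0]],
  [[0,0,-175],[0,0,0]],
  [[60,0,-200],[0,0,0]],
  [[90,0,-200],[0,0,0]],
  [[140,0,-200],[0,0,0]],
  [[140,0,-200],[0,0,0]],
  [[140,0,-200],[0,0,0]],
])

```text
clock: 28.95
tcp_pos: [0.5269, 0.1534, 0.247]
eef_rot: [-180.0, 0.1, 170.1]
force: [0.9, 0.2, -0.2]
width: 0.731
grasp_force: 0.0
```

Run:
```python
from h import *
i,d=ctrl.camera("top"); P=pts("top",d)
for n,x,y,z in(("tall",.6245,-.1057,.122),("drop",.6385,-.0267,.1),("tub",.6528,.0516,.078),("jar",.6667,.1305,.058),("cup",.4536,-.2404,.046)):
    m=(abs(P[...,2]-z)<.008)&(np.hypot(P[...,0]-x,P[...,1]-y)<.035)
    if m.any(): print(n,m.sum(),(np.array(cv2.minEnclosingCircle(P[m][:,:2].astype(np.float32))[0])-[x,y]).round(4),P[m][:,2].mean())
j,_=ctrl.camera("scene"); cv2.imwrite("pics/end.png",np.vstack([j[100:300,150:550],i[110:310,150:550]]))
```

```text
tall 102 [0.0001 0.0012] 0.12245997376490578
drop 33 [0.0008 0.0001] 0.09705975230400964
tub 297 [0.0001 0.0002] 0.078921982298133
jar 376 [-0.0004  0.0004] 0.058830248049648134
cup 148 [ 0.     -0.0002] 0.045097664772595206
```

View pics/end.png

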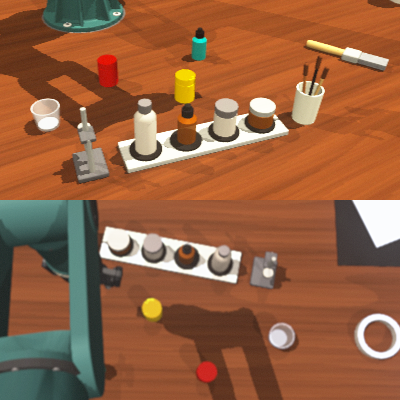

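All four stand upright and centred to about 1 mm, in order from the airbrush (145,130) to the pot (262,113), and the cup hasn't moved.

```bash
python3 -c "
from rig import ctrl
print(ctrl.job_done())"
```

```text
the job is handed in; nothing more can be done
None
```

Job handed in at about 29 s: all four containers stand upright within about 1 mm of their pad centres, from tall bottle at the airbrush end to squat jar at the brush pot, and the mixing cup was not moved.

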